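# Let a tin out of a gravity dispenser

### The job

Two small steel dispensers stand on the worktable, one holding a short wide tin and one a slim jar. Let the tin out: press down the paddle at the back end of its dispenser's rocking lever so that the gate at the other end lifts, keep it pressed until the tin has rolled down against the front stop, then let the paddle come up again so that the gate is shut. Work the paddle by pressing only, do not touch the tin or the gate, leave the jar's lever alone, and do not disturb the things standing about.

Things in the scene. Friction and masses are not known exactly. Their poses are not given: they have to be found in the camera images.
- tin_dispenser: bare sheet-steel gravity dispenser with the tin: a sloping lane (0.21 rad) open at the top, 97 mm wide inside, walls 26 mm high, with a front stop at x = -0.17 and a rear end at x = 0.09; 113 mm wide outside. Its origin lies on the worktop under the middle of the stored position (z = 0 at the table); its +x points uphill to the paddle, -x downhill to the front stop, z up. It is fixed to the table for the whole run.
- tin_lever (a joint): hinge of the tin dispenser's lever, rad: 0 = gate shut (rest), 0.65 = hard stop, gate fully up. Level axle along the dispenser's y at x = 0.055; the paddle's face centre (x = 0.164) drops straight from 188 to 114 mm above the table over the travel. A spring returns it; pressing takes about 2 N at first, 5 N at the end
- tin_paddle (a point): paddle on the rear (uphill) end of the lever, a black plate 46 x 46 x 7 mm. The point is the centre of its upper face. At rest the face slopes 0.32 rad, rising away from the axle, at full travel 0.33 rad the other way. Nothing stands above it, and it meets nothing on its way down
- tin: short wide tin with a plain matt wall, 68 mm diameter, 87 mm long, lying across the lane. Origin on its axis at its bottom end face; z = its long axis. Stored: origin at dispenser x = -0.007; rolled out against the front stop: x about -0.135. The wire gate (three upright wires in a frame on the downhill end of the lever) holds it; it passes under from about 0.5 rad of lever travel, then takes under 1 s
- jar_dispenser: bare sheet-steel gravity dispenser with the jar: a sloping lane (0.21 rad) open at the top, 129 mm wide inside, walls 26 mm high, with a front stop at x = -0.17 and a rear end at x = 0.09; 145 mm wide outside. Its origin lies on the worktop under the middle of the stored position (z = 0 at the table); its +x points uphill to the paddle, -x downhill to the front stop, z up. It is fixed to the table for the whole run.
- jar_lever (a joint): hinge of the jar dispenser's lever, rad: 0 = gate shut (rest), 0.65 = hard stop, gate fully up. Level axle along the dispenser's y at x = 0.055; the paddle's face centre (x = 0.164) drops straight from 165 to 91 mm above the table over the travel. A spring returns it; pressing takes about 2 N at first, 5 N at the end. To be left at 0
- jar_paddle (a point): paddle on the rear (uphill) end of the lever, a black plate 46 x 46 x 7 mm. The point is the centre of its upper face. At rest the face slopes 0.32 rad, rising away from the axle, at full travel 0.33 rad the other way. Nothing stands above it, and it meets nothing on its way down. To be left alone
- jar: slim jar with a cap, 45 mm diameter, 119 mm long, lying across the lane of the other dispenser. Origin on its axis at its bottom end face; z = its long axis. To stay where it is
- cup: lidded portion cup, 56 mm diameter, 32 mm high, standing between the two dispensers near their paddles; origin at its underside. Bystander
- sugar: small open tin of packets, 60 x 66 x 66 mm, standing at the right; origin at its underside. Bystander
- shaker: flour shaker, 67 mm diameter, 110 mm high, standing at the left; origin at its underside. Bystander
- desk_timer: round kitchen timer, 62 mm diameter, 40 mm high, standing at the left; origin at its underside. Bystander

How it is judged:
On the way, in this order (a step that is already met when the one before it is completed fails the run):
1. the tin's lever is pressed down by its paddle so that the gate rises (value of joint tin_lever above 0.2 rad and contact force between any of the fingers, the arm and tin_lever_c0 above 0.5 N), for 0.1 s.
2. the tin has rolled out to the front stop (x of tin in the frame of tin_dispenser below -0.12 m and z of tin in the frame of tin_dispenser below 0.09 m), for 0.2 s.
At the end, for the whole second after the job is handed in: the tin lies at rest in the low front end of its lane (its axis within about 15 mm of where it rests against the front stop), its lever is back up with the gate shut (below 0.06 rad), and the jar (within 15 mm) and its lever are as they were (all of step 2 and x of tin in the frame of tin_dispenser above -0.165 m and z of tin in the frame of tin_dispenser above 0.03 m and linear speed of tin below 0.02 m/s and value of joint each of tin_lever, jar_lever below 0.06 rad and distance of jar from where it was at the start of the episode below 0.015 m); the robot touches nothing.
It fails at once if the robot touches the tin or the jar (contact force between any of the fingers, the arm and tin above 0.5 N or contact force between any of the fingers, the arm and jar above 0.5 N).
It fails at once if the robot touches the tin's gate (contact force between any of the fingers, the arm and tin_lever_c1 above 0.5 N or contact force between any of the fingers, the arm and tin_lever_c2 above 0.5 N or contact force between any of the fingers, the arm and tin_lever_c3 above 0.5 N or contact force between any of the fingers, the arm and tin_lever_c4 above 0.5 N or contact force between any of the fingers, the arm and tin_lever_c5 above 0.5 N).
It fails at once if the tin is lifted out of its lane (z of tin in the frame of tin_dispenser above 0.115 m).
It fails at once if the jar's lever is worked (value of joint jar_lever above 0.12 rad).
It fails at once if a bystander is disturbed (distance of any of cup, sugar, shaker, desk_timer from where it was at the start of the episode above 0.015 m).
It also fails if it takes over 29 s, if anything falls off the work surface, if the arm or the gripper's body presses on something with over 40 N, if the wrist force passes 120 N, or if a joint passes its speed limit or range.

### The arm

A 6-joint arm with a two-finger parallel gripper is mounted at the origin on the work surface; the furniture and walls round the work are solid. World frame = base frame: x ahead of the robot, y to its left, z up, the work surface at z = 0. Lengths are in m, angles in rad, forces in N, time in s.
With the tool pointing down it reaches from about 0.225 to 0.875 m from the base axis. Payload 3.4 kg.
Tool frame: the origin (TCP) lies between the finger pads; the fingertips stand 11 mm ahead of it and the grasp point (between the pads) lies 8 mm behind it; z points along the fingers, y is the line along which they close (so a half turn about z gives the same grasp; the last joint's range is limited). The gripper opens to 85 mm and grips with 20 to 120 N. Pads are 22 mm wide; open, the fingers measure 114 mm over their backs; the gripper's body (76 mm by 85 mm) begins 54 mm behind the grasp point. The pads swing forward as they close: fully open they stand 13 mm farther back than shut.
Start: joints at [-1.351, 0.276, 1.505, -0, 1.361, -0.121], TCP at [0.192, -0.542, 0.242] pointing down, gripper open.
Joint ranges: [-2.89, 2.89], [-0.75, 2.08], [0.22, 2.7], [-1.18, 4.32], [0.11, 2.71], [-2.7, 2.7]. Speed limits (rad/s): [2.57, 2.57, 3.14, 3.14, 3.14, 3.14].

### API

Orientations are given as a unit quaternion [w, x, y, z].
In Python, from rig import manip, imaging gives the robot as it stands. The module is installed in compiled form; this text tells all that it offers.
- The arm moves only by the tool jog_arm, never from a script. Its argument "deltas" is one flat list of numbers, 7 for each row, row after row: the turn, a rotation vector about the world's x, y, z in degrees, then the shift along the world's x, y, z in mm, then the opening, from 0 (shut) to 1 (fully open). In form: [ax, ay, az, tx, ty, tz, gripper, ax, ay, az, tx, ty, tz, gripper, ...]. A call has 1 to 20 rows; each row is the pose to reach, as a shift and turn from the pose commanded when the call began; what a row does not reach only later rows make up. A row lasts 1/10 s, in which the tool goes at most 50 mm and 8.59 degrees, less where a joint would pass 70% of its speed; a pose out of reach is approached as far as the arm can. A call with a gripper value outside its range is refused whole. The fingers move at their own pace and stop on an object; "grip_force" is the grip in N (left out, the last holds). Time passes only in rows, so rows that repeat a pose let the fingers close. It gives the time, the measured TCP pose, the force, the opening and the grip force at its end, in the units of the state.
- manip.get_state(): the state, without advancing time (a new reading comes with each control period).
- imaging.get_image(name): name is "scene" or "top" or "wrist"; returns the picture (480x640x3 uint8, blue, green, red); there is no depth.
- imaging.calibration(name): a dict with "mtx" (3x3 intrinsics, pixels), "cam_to_world" (4x4, takes a point from camera to world coordinates). Camera axes: x right, y down, z forward; pixel columns grow to the right and rows downward; lengths in m; the calibration is good to about 2 mm. A picture is of the moment at which its call begins: read the wrist's pose just before it. calibration takes no time and is no camera call; for the wrist camera it gives the pose at the moment of the call.
- manip.sign_off(): hands the job in; it is judged then, once.
The state is a dict: "clock": time; "qpos": joint angles; "qd": joint speeds; "effort": joint torques, N m; "position": TCP position; "ee_rot": TCP orientation; "contact_force": force on the tool from outside, world axes, zero at the start; "moment": the same for the moment, N m; "width": finger opening in m; "gripper_force": force on a finger pad.
Only numpy, scipy, OpenCV 4.12 (cv2) and the standard library are available. Lean on these libraries where they do the work, as an engineer would, in place of code of your own. Each camera call takes 0.05 s, during which the arm holds its last target. There are 200 camera calls.

## Working session

There is one attempt and no reset: what is moved stays moved. The work goes in short steps, Python scripts to look and compute and a tool call to move; the robot and the scene stay as the last step left them, time stands still between calls to the robot, and variables do not carry over. Pictures are saved under pics/ and viewed, at most 10 in all, crops included, and the job is handed in when it is done.

Besides the shell and the picture viewer there is one more tool, called after "Emit:" as name(argument=value, ...) on one line, values as JSON. jog_arm: Moves the arm, as the interface text tells. Its arguments: {"type":"object","properties":{"deltas":{"type":"array"},"grip_force":{"type":"number"}},"required":["deltas"]}

```bash
mkdir -p pics; python3 - <<'E'
from rig import manip, imaging
import cv2
for n in("scene","top"):
    cv2.imwrite(f"pics/{n}0.png",imaging.get_image(n)); c=imaging.calibration(n); print(n,c["mtx"].round(1).tolist(),c["cam_to_world"].round(3).tolist())
s=manip.get_state(); print(s["clock"],s["position"],s["ee_rot"],s["width"])
E
```

```text
scene [[515.4, 0.0, 312.9], [0.0, 515.4, 235.1], [0.0, 0.0, 1.0]] [[0.487, -0.33, 0.809, -0.382], [-0.874, -0.195, 0.446, -0.475], [0.011, -0.923, -0.384, 0.56], [0.0, 0.0, 0.0, 1.0]]
top [[469.8, 0.0, 321.6], [0.0, 469.8, 237.6], [0.0, 0.0, 1.0]] [[0.001, -0.996, 0.093, 0.424], [-1.0, -0.003, -0.022, 0.015], [0.023, -0.093, -0.995, 1.051], [0.0, 0.0, 0.0, 1.0]]
0.1 [ 0.19207816 -0.54148601  0.24154038] [-8.31769882e-04  9.85518744e-01  1.69564480e-01 -3.45833807e-05] 0.08568369659135545
```

View pics/scene0.png

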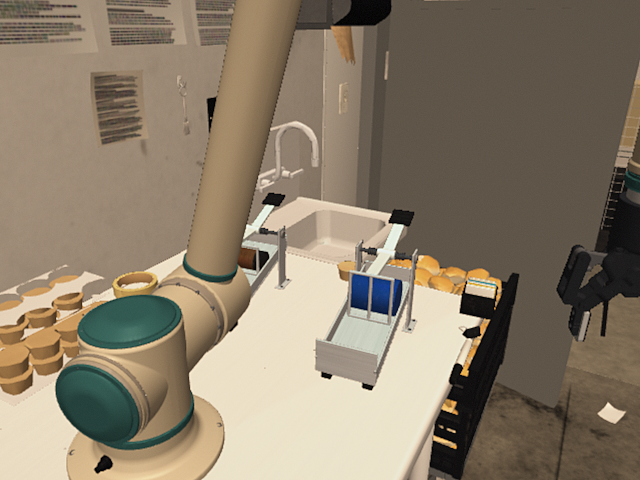

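View pics/top0.png

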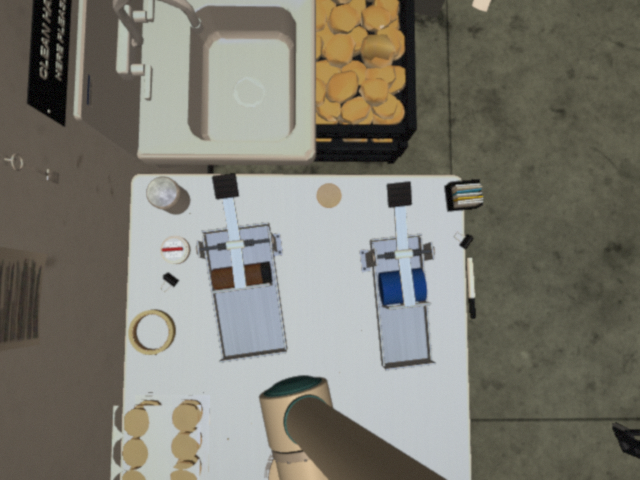

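The top view shows the tin's dispenser on the right: blue tin at about (403,288), its black paddle at (400,194) and the sugar at (465,194). The jar's paddle is at (226,186). The scene view shows the tin's paddle at (401,217).

```bash
cat > h.py <<'E'
import numpy as np, cv2
from rig import imaging
def ray(n,uv):
    c=imaging.calibration(n);T=c["cam_to_world"];d=T[:3,:3]@np.linalg.solve(c["mtx"],[*uv,1]);return T[:3,3],d
def onz(n,uv,z):
    o,d=ray(n,uv);return o+d*(z-o[2])/d[2]
def blob(img,seed,r,mask):
    m=np.zeros(img.shape[:2],np.uint8);x,y=seed;m[y-r:y+r,x-r:x+r]=mask[y-r:y+r,x-r:x+r]
    k,l,s,c=cv2.connectedComponentsWithStats(m);i=1+s[1:,4].argmax();p=np.argwhere(l==i)[:,::-1]
    return c[i],s[i],cv2.minAreaRect(p.astype(np.float32))
E
python3 - <<'E'
from h import *
P=[]
for n,s,r in(("top",(400,194),22),("scene",(401,217),20)):
    im=cv2.imread(f"pics/{n}0.png");c,st,rc=blob(im,s,r,(im.max(2)<60).astype(np.uint8));print(n,c,st,rc);P.append((n,c))
print("paddle on z=.188",onz("top",P[0][1],.188),onz("scene",P[1][1],.188))
(o1,d1),(o2,d2)=[ray(*p) for p in P]
t=np.linalg.lstsq(np.c_[d1,-d2],o2-o1,rcond=None)[0];print("tri",o1+d1*t[0],o2+d2*t[1])
im=cv2.imread("pics/top0.png");b=im.astype(int);m=((b[...,0]>b[...,2]+60)).astype(np.uint8)
c,st,rc=blob(im,(403,288),35,m);print("tin",c,st,onz("top",c,.1))
# lane front corners in top view: stop at x=-.17
print("stop mid",onz("top",(407,363),.05),"sugar",onz("top",(465,194),.066))
E
```

```text
top [398.94683027 194.20858896] [388 183  23  24 489] ((399.0852966308594, 194.268310546875), (22.196739196777344, 22.4176025390625), 83.6598129272461)
scene [401.37123746 216.96655518] [389 209  25  18 299] ((401.11676025390625, 216.94564819335938), (22.455142974853516, 14.884256362915039), 11.888657569885254)
paddle on z=.188 [ 0.5862737  -0.14901267  0.188     ] [ 0.58164223 -0.15233513  0.188     ]
tri [ 0.58672775 -0.14947097  0.18558681] [ 0.58717332 -0.15048309  0.18586286]
tin [391.41814596 288.46351085] [382 273  20  31 507] [ 0.40979562 -0.14768036  0.1       ]
stop mid [ 0.25362432 -0.18703015  0.05      ] sugar [ 0.61042114 -0.31412985  0.066     ]
```

Both views put the paddle at (0.587, -0.150, 0.186). That is 0.335 m from the front stop (0.334 m expected), with a yaw of about 6.3°. I'll move above it with the gripper shut and turned to the lane.

Emit:
jog_arm(deltas=[0,0,-1,25,25,5,0,0,0,-2,50,50,10,0,0,0,-3,75,75,15,0,0,0,-4,100,100,20,0,0,0,-5,125,125,20,0,0,0,-6,150,150,20,0,0,0,-7,175,175,20,0,0,0,-8,200,200,20,0,0,0,-9,225,225,20,0,0,0,-10,250,250,20,0,0,0,-11,275,275,20,0,0,0,-12,300,300,20,0,0,0,-13,325,325,20,0,0,0,-13,350,350,20,0,0,0,-13,375,375,20,0,0,0,-13,395,391,20,0,0,0,-13,395,391,20,0,0,0,-13,395,391,20,0,0,0,-13,395,391,20,0], grip_force=20)

```text
clock: 2.0
position: [0.5863, -0.1515, 0.262]
ee_rot: [0.0, 0.998, 0.057, -0.001]
contact_force: [-0.1, 0.7, -0.2]
width: 0.0001
gripper_force: 0.0
```

```bash
python3 - <<'E'
from h import *
from rig import manip
s=manip.get_state();print(s["clock"],s["position"],s["contact_force"],s["width"],s["qpos"])
cv2.imwrite("pics/w1.png",imaging.get_image("wrist"));cv2.imwrite("pics/s1.png",imaging.get_image("scene"))
c=imaging.calibration("wrist");p=np.linalg.inv(c["cam_to_world"])@[.587,-.15,.186,1];q=c["mtx"]@p[:3];print("expected paddle px",q[:2]/q[2])
a,b=[cv2.imread(f"pics/{n}1.png") for n in "ws"]
cv2.imwrite("pics/ws1.png",np.hstack([cv2.resize(a,(400,300)),b[100:400,240:640]]))
E
```

```text
2.0 [ 0.58629603 -0.15154777  0.2620101 ] [-0.05575426  0.70304287 -0.19022503] 9.714659478902083e-05 [-3.67342282e-01  3.13161886e-01  1.40202756e+00 -7.91966155e-04
  1.42756209e+00  1.09033258e+00]
expected paddle px [321.9523024  262.85292512]
```

View pics/ws1.png

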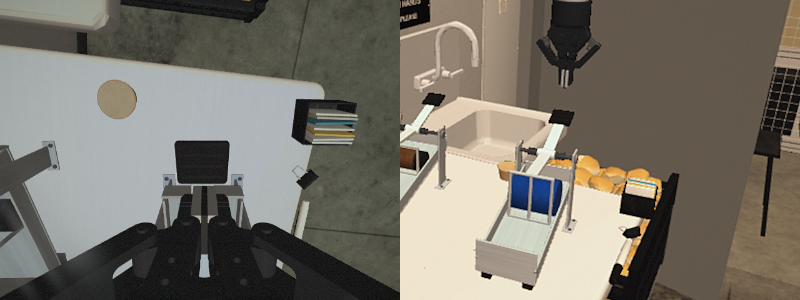

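The wrist view shows the paddle centred at about (323,260) full-size, against (322,263) expected, so the alignment holds. The scene view shows the shut fingers directly over it. Next I descend to first contact.

Emit:
jog_arm(deltas=[0,0,0,0,0,-15,0,0,0,0,0,0,-30,0,0,0,0,0,0,-42,0,0,0,0,0,0,-50,0,0,0,0,0,0,-56,0,0,0,0,0,0,-62,0,0,0,0,0,0,-68,0,0,0,0,0,0,-72,0,0,0,0,0,0,-72,0,0,0,0,0,0,-72,0])

```text
clock: 3.1
position: [0.5868, -0.1509, 0.1901]
ee_rot: [-0.0, 0.998, 0.057, -0.001]
contact_force: [0.2, -0.0, 0.3]
width: 0.0002
gripper_force: 0.0
```

Emit:
jog_arm(deltas=[0,0,0,0,0,-5,0,0,0,0,0,0,-10,0,0,0,0,0,0,-15,0,0,0,0,0,0,-20,0,0,0,0,0,0,-20,0,0,0,0,0,0,-20,0])

```text
clock: 3.7
position: [0.586, -0.1508, 0.1693]
ee_rot: [-0.0, 0.998, 0.057, -0.002]
contact_force: [-0.4, -0.2, -0.2]
width: 0.0001
gripper_force: 0.0
```

```bash
python3 - <<'E'
from h import *
from rig import manip
s=manip.get_state();print(s["clock"],s["position"],s["contact_force"])
b=imaging.get_image("scene");cv2.imwrite("pics/s2.png",cv2.resize(b[130:330,300:500],(600,600)))
E
```

```text
3.7 [ 0.58596749 -0.15080084  0.16928891] [-0.38253777 -0.15327704 -0.16456634]
```

View pics/s2.png

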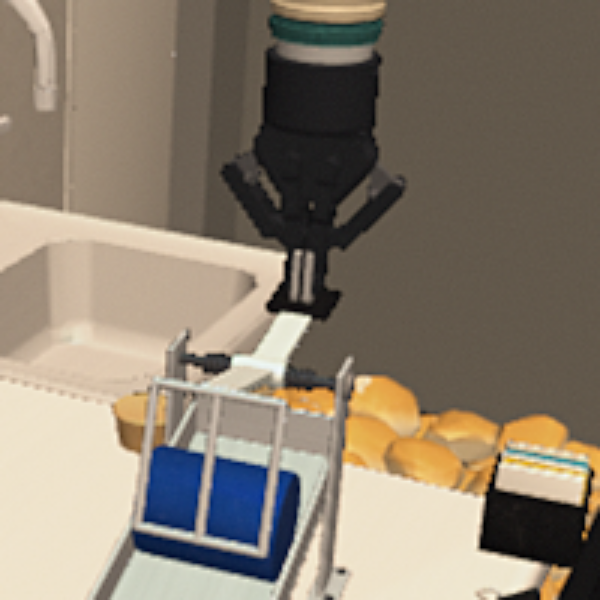

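The lever is pressed partway: fingertips on the paddle at crop (303,298), gate frame lifted, tin still held. The force reading shows no load, so I'm going by the picture. I'll press on to nearly full travel and hold.

Emit:
jog_arm(deltas=[0,0,0,0,0,-6,0,0,0,0,0,0,-12,0,0,0,0,0,0,-18,0,0,0,0,0,0,-24,0,0,0,0,0,0,-29,0,0,0,0,0,0,-33,0,0,0,0,0,0,-33,0,0,0,0,0,0,-33,0,0,0,0,0,0,-33,0,0,0,0,0,0,-33,0,0,0,0,0,0,-33,0,0,0,0,0,0,-33,0,0,0,0,0,0,-33,0,0,0,0,0,0,-33,0,0,0,0,0,0,-33,0,0,0,0,0,0,-33,0,0,0,0,0,0,-33,0])

```text
clock: 5.45
position: [0.5872, -0.151, 0.1373]
ee_rot: [0.0, 0.998, 0.057, 0.0]
contact_force: [-1.7, 0.4, 4.7]
width: -0.0003
gripper_force: 2.1
```

```bash
python3 - <<'E'
from h import *
from rig import manip
s=manip.get_state();print(s["clock"],s["position"],s["contact_force"])
b=imaging.get_image("scene");cv2.imwrite("pics/s3.png",cv2.resize(b[130:400,270:540],(600,600)))
E
```

```text
5.45 [ 0.58722493 -0.15096171  0.13732435] [-1.74685758  0.35790229  4.66501245]
```

View pics/s3.png

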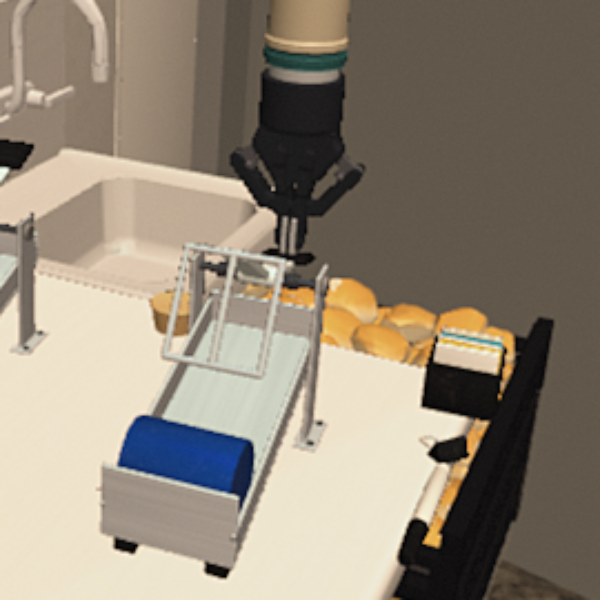

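The tin has rolled out and lies against the front stop at crop (185,455), with the gate fully up. The force reading is 4.7 N. I'll let the paddle up gently and retreat upward.

Emit:
jog_arm(deltas=[0,0,0,0,0,6,0,0,0,0,0,0,12,0,0,0,0,0,0,18,0,0,0,0,0,0,24,0,0,0,0,0,0,30,0,0,0,0,0,0,36,0,0,0,0,0,0,42,0,0,0,0,0,0,48,0,0,0,0,0,0,54,0,0,0,0,0,0,60,0,0,0,0,0,0,70,0,0,0,0,0,0,85,0,0,0,0,0,0,105,0,0,0,0,0,0,125,0,0,0,0,0,0,135,0,0,0,0,0,0,135,0,0,0,0,0,0,135,0,0,0,0,0,0,135,0])

```text
clock: 7.3
position: [0.5867, -0.1507, 0.271]
ee_rot: [-0.0, 0.998, 0.057, -0.001]
contact_force: [-1.2, -0.2, -0.0]
width: 0.0002
gripper_force: 0.0
```

```bash
python3 - <<'E'
from h import *
from rig import manip
s=manip.get_state();print(s["clock"],s["position"],s["contact_force"])
b=imaging.get_image("scene");cv2.imwrite("pics/s4f.png",b);cv2.imwrite("pics/s4.png",cv2.resize(b[130:400,270:540],(600,600)))
c,st,rc=blob(b,(401,217),20,(b.max(2)<60).astype(np.uint8));print(c,st)
E
```

```text
7.3 [ 0.58665679 -0.15070418  0.27103979] [-1.21616621 -0.2408179  -0.03998716]
[401.39057239 216.95959596] [389 209  25  18 297]
```

View pics/s4.png

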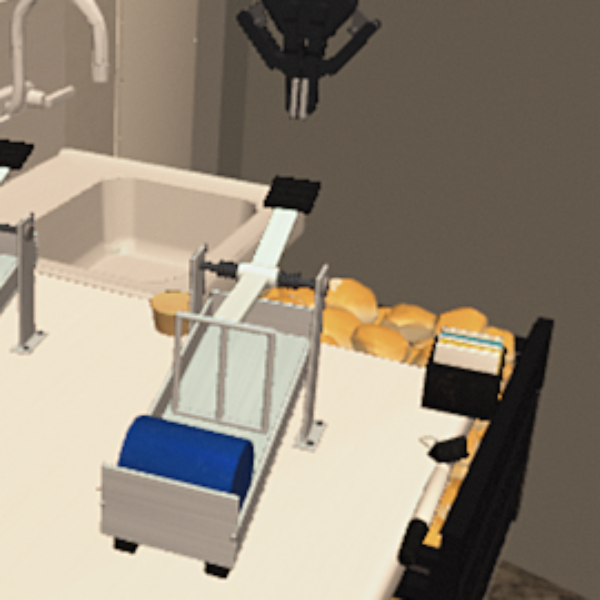

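The paddle is back at its starting pixel (401.4,217.0), the gate is shut, the tin rests at the front stop and the arm is clear.

```bash
python3 -c "
from rig import manip
print(manip.sign_off())"
```

```text
the job is handed in; nothing more can be done
None
```

The job is handed in at about 7.3 s: the tin rolled out to the front stop, the paddle is back up with the gate shut, and only the tin's paddle was pressed; the hand-in returned no verdict.

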